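# Hold a square tube in the fence corner for tacking its cap plate

## Task

Lay the loose square tube along the angle-iron fence with one end butted square against the cap plate that the magnet block holds, so that it can be tack-welded. Then lean on the tube with one diagonal push of about 20 N that presses it firmly against the fence and down on the bench together, and finish while still holding that push: do not let go. Leave the hammer, the round pipe stub and the flat bar where they lie.

Things in the scene. Friction and masses are not known exactly. Their poses are not given: they have to be found in the camera images.
- tube: Loose piece of plain steel square tube, hollow and open at both ends, 40 x 40 mm section, 3 mm wall, 120 mm long, about 0.42 kg; starts lying flat on the bench, to the robot's right. Origin: middle of the underside. Its y axis runs along the tube, z up. All four sides and both ends are alike: either end may go to the plate.
- tube_center (a point): The centre of that same tube: 20 mm from each of its four long faces and 60 mm from each end.
- fence: Fixed fence: steel angle 50 x 50 x 5 mm, 260 mm long, foot bolted to the bench behind. The upright leg, 50 mm high, is its working face. Origin: at bench level, middle of that face. x axis: level, square to the face, into the fence (away from robot and work), so the work lies at negative x with its side at x = 0. y axis: along the fence. Position and yaw (up to 0.3 rad) vary.
- magnet: Fixed stop standing in front of the fence's face, near its left end: grey switchable magnet block 40 x 50 mm, 44 mm high, dark knob on top to 65 mm, holding the cap plate. It does not pull on the tube. Axes parallel to the fence's. Origin: bench level, middle of the plate's free face; y points into the block, so the butted tube has its end at y = 0, its centre at y = -60 mm.
- table: The steel bench, top at height 0; steel on steel here has a friction coefficient of about 0.6, so slide the tube home before pressing hard.
- hammer: Bystander, leave alone: hammer, 280 mm, wooden handle, lying at the left. Origin: middle of its length, on the bench.
- pipe: Bystander, leave alone: stub of round steel pipe, 48 mm diameter, 70 mm high, standing on end near the right end of the fence. Origin: centre of its foot.
- flat: Bystander, leave alone: flat steel bar 30 x 110 x 8 mm lying near the robot. Origin: centre of its underside.
- cap_plate (a point): The cap plate: steel, 40 x 40 x 5 mm, held upright by the magnet block, its bottom on the bench. This point is the centre of its free face, 20 mm up and 20.5 mm in front of the fence's face. The face looks along the fence to the right (the fence's -y). A tube against fence and bench covers it. Its place along the fence varies.
Mind the look-alikes: they are no part of the job. What is shaped like the tube but orange is not meant.

How it is judged:
By the outcome, as a careful person would: the job done as asked, in the order asked, and still so for the second after the job is handed in, while the arm keeps its last pose, push and grip.
It also fails if it takes over 53 s, if anything falls off the work surface, if the arm or the gripper's body presses on something with over 40 N, if the wrist force passes 120 N, or if a joint passes its speed limit or range.

## Robot

A 7-joint arm with a two-finger parallel gripper is mounted at the origin on the work surface. World frame = base frame: x ahead of the robot, y to its left, z up, the work surface at z = 0. Lengths are in m, angles in rad, forces in N, time in s.
With the tool pointing down it reaches from about 0.4 to 0.9 m from the base axis. Payload 5.6 kg.
Tool frame: the origin (TCP) lies midway between the tips of the shut fingers; the grasp point (between the pads) lies 19 mm behind it; z points along the fingers, y is the line along which they close (so a half turn about z gives the same grasp; the last joint's range is limited). The gripper opens to 92 mm and grips with 3 to 60 N. Pads are 20 mm wide; open, the fingers measure 128 mm over their backs; the gripper's body (75 mm by 189 mm) begins 69 mm behind the grasp point.
Start: joints at [1.181, 0.468, -0.012, 1.603, 0.006, 1.071, -0.056], TCP at [0.221, -0.611, 0.215] pointing down, gripper open.
Joint ranges: [-2.53, 2.53], [-0.31, 2.02], [-1.57, 1.55], [0.28, 2.44], [-1.29, 4.43], [0.15, 1.84], [-2.92, 2.92]. Speed limits (rad/s): [2.57, 2.57, 3.14, 3.14, 3.14, 3.14, 3.14].

## Interface

Orientations are given as a 3x3 rotation matrix whose columns are the frame's x, y, z axes.
In Python, from station import env, effector, solver, viewer, workorder, search_frame, tip_of gives the robot as it stands. Calls block until the motion is done:
- env.reach(position, orientation): joint-space move of the TCP to a pose.
- env.movel(position, frame=None, rate=0.15): straight line of the TCP; frame=None keeps the orientation; rate is the mean speed in m/s.
- env.goto_joints(angles): joint-space move.
- effector.release() and effector.grasp(squeeze=None): open the fingers fully, or close them until they stop; squeeze is the grip in N (None keeps the last).
- env.pause(seconds).
- solver.inverse_kinematics(position, orientation): joint angles nearest the present ones, or None.
- env.sense(): the state.
- viewer.read_camera(name): name is "scene" or "side" or "wrist"; returns (picture, depth): 480x640x3 uint8, red, green, blue; 480x640 float32, m along the optical axis (not along the pixel's ray), 0 where there is no reading.
- viewer.camera_info(name): a dict with "intrinsics" (3x3 intrinsics, pixels), "eye" and "rotation" of the camera in the world; the wrist camera has in their place "T_tool_cam" (4x4, takes a point from camera to tool coordinates, whose origin is the TCP and whose axes are the flange's). Camera axes: x right, y up, looking along -z (the intrinsics and any distortion apply to the point x, -y, -z); pixel columns grow to the right and rows downward; lengths in m; the calibration is good to about 2 mm. A picture is of the moment at which its call begins: read the wrist's pose just before it. camera_info takes no time and is no camera call.
A pose or a line that the arm cannot do raises env.PlanningError and nothing moves.
- workorder.finish_job(): hands the job in; it is judged then, once.
Trained networks look in the newest picture that a camera, given by its name, has taken for a name from the list of things; names that differ only in an ending like _2 or _b are one class to them, and where a whole thing is asked for, a point or a joint stands for the part that bears it (a point fixed in the world has none). Each returns a list of dicts, best first, with "score" (0 to 1); they miss things now and then, are a little off and sometimes report something else, mostly with a low value. They report only what shows in the picture. A call takes as long as a camera call. They do not tell look-alikes from the thing itself.
- search_frame(camera, name): "at" ([x, y, z] in m, in world coordinates, good to about 4 mm: the middle of the surface that is visible of it).
- tip_of(camera, name): "at" ([x, y, z] in m, in world coordinates, good to about 4 mm: a listed point, or the origin of a listed thing).
The state is a dict: "t": time; "joint_positions": joint angles; "joint_velocities": joint speeds; "tau": joint torques, N m; "ee_pos": TCP position; "tcp_rot": TCP orientation; "wrist_force": force on the tool from outside, world axes, zero at the start; "moment": the same for the moment, N m; "gripper_width": finger opening in m; "grasp_force": force on a finger pad.
Only numpy, scipy, OpenCV 4.12 (cv2) and the standard library are available. Lean on these libraries where they do the work, as an engineer would, in place of code of your own. Each camera call takes 0.05 s, during which the arm holds its last target. There are 200 camera calls.

## Working session

There is one attempt and no reset: what is moved stays moved. The work goes in short steps, each a Python script; the robot and the scene stay as the last script left them, time stands still between calls to the robot, and variables do not carry over. Pictures are saved under pics/ and viewed, at most 10 in all, crops included, and the job is handed in when it is done.

```bash
mkdir -p pics; ls; python3 - <<'E'
from station import env, effector, solver, viewer, workorder, search_frame, tip_of
import cv2,numpy as np
ims=[]
for c in ("scene","side"):
    p,d=viewer.read_camera(c); cv2.imwrite(f"pics/{c}0.png",p[...,::-1]); np.save(f"{c}_d.npy",d)
    for n in ("tube","tube_center","fence","magnet","cap_plate","pipe","flat","hammer"):
        f=tip_of(c,n); print(c,n,[(round(r["score"],2),np.round(r["at"],3).tolist()) for r in f[:4]])
    i=viewer.camera_info(c);print({k:np.round(v,3).tolist() if not isinstance(v,str) else v for k,v in i.items()})
print(env.sense()["t"],env.sense()["wrist_force"])
E
```

```text
pics
scene tube [(0.93, [0.442, -0.213, 0.002]), (0.89, [0.318, -0.305, -0.002]), (0.57, [0.317, -0.15, -0.0])]
scene tube_center [(0.95, [0.316, -0.146, 0.018]), (0.71, [0.447, -0.209, 0.013]), (0.66, [0.318, -0.306, 0.021])]
scene fence [(0.83, [0.654, 0.057, 0.0])]
scene magnet [(0.98, [0.655, 0.15, -0.003])]
scene cap_plate []
scene pipe [(0.97, [0.652, -0.254, -0.002])]
scene flat [(0.85, [0.379, 0.022, 0.005]), (0.47, [0.652, 0.057, -0.001])]
scene hammer [(0.61, [0.469, 0.396, 0.002])]
{'intrinsics': [[501.675, 0.0, 318.633], [0.0, 501.675, 233.407], [0.0, 0.0, 1.0]], 'eye': [0.993, 0.701, 0.759], 'rotation': [[-0.802, -0.383, 0.457], [0.597, -0.532, 0.601], [0.013, 0.755, 0.655]]}
side tube [(0.94, [0.44, -0.211, 0.002]), (0.62, [0.315, -0.15, 0.002]), (0.59, [0.314, -0.306, -0.002])]
side tube_center [(0.8, [0.32, -0.304, 0.019]), (0.61, [0.442, -0.21, 0.019])]
side fence [(0.8, [0.652, 0.06, -0.002])]
side magnet [(0.97, [0.654, 0.142, -0.001])]
side cap_plate [(0.58, [0.656, 0.151, 0.018])]
side pipe [(0.64, [0.651, -0.256, 0.004])]
side flat [(0.62, [0.379, 0.024, -0.002])]
side hammer [(0.88, [0.466, 0.395, -0.003])]
{'intrinsics': [[481.758, 0.0, 326.806], [0.0, 481.758, 236.729], [0.0, 0.0, 1.0]], 'eye': [0.024, 0.844, 0.63], 'rotation': [[-0.846, 0.284, -0.451], [-0.533, -0.447, 0.718], [0.003, 0.848, 0.53]]}
0.9 [-0.44251678 -0.19495849  0.22753319]
```

View pics/scene0.png

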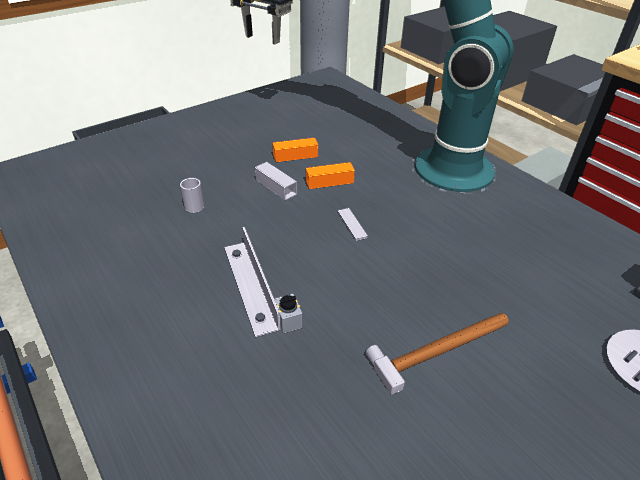

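View pics/side0.png

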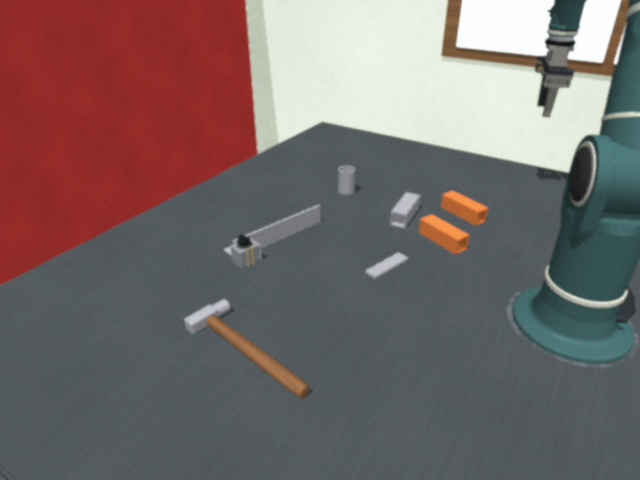

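The picture shows three tube-shaped things: the grey tube at scene (276,181), and orange blocks at (296,150) and (330,176). I choose the grey one, at about (0.442, -0.212). Next I check it close up with the wrist camera, then measure the fence.

```bash
cat > h.py <<'E'
from station import env, effector, solver, viewer, workorder, search_frame, tip_of
import cv2,numpy as np
np.set_printoptions(precision=4,suppress=True)
def down(a):  # tool z down, tool y (closing line) along angle a in world
    y=np.array([np.cos(a),np.sin(a),0]); z=np.array([0,0,-1.]); return np.c_[np.cross(y,z),y,z]
def wrist(name):
    s=env.sense(); p,d=viewer.read_camera("wrist"); i=viewer.camera_info("wrist")
    K=np.array(i["intrinsics"]); T=np.array(i["T_tool_cam"])
    v,u=np.mgrid[:480,:640]
    c=np.stack([(u-K[0,2])/K[0,0]*d,-(v-K[1,2])/K[1,1]*d,-d],-1)
    w=(c@T[:3,:3].T+T[:3,3])@np.array(s["tcp_rot"]).T+s["ee_pos"]
    w[d==0]=np.nan
    cv2.imwrite(f"pics/{name}.png",p[...,::-1]); np.save(name+".npy",w); return p,w
E
python3 - <<'E'
from h import *
i=viewer.camera_info("wrist"); print({k:np.array(v) if not isinstance(v,str) else v for k,v in i.items()})
s=env.sense(); print(s["tcp_rot"])
R=down(0) if s["tcp_rot"][0][1]>0.5 else np.array(s["tcp_rot"])
for tag,xy in (("wt",(0.40,-0.212)),("wf",(0.58,0.06))):
    env.reach([*xy,0.30],s["tcp_rot"]); p,w=wrist(tag)
    print(env.sense()["t"],np.nanmin(w[...,:2],(0,1)),np.nanmax(w[...,:2],(0,1)))
cv2.imwrite("pics/both.png",cv2.resize(np.hstack([cv2.imread("pics/wt.png"),cv2.imread("pics/wf.png")]),(800,300)))
w=np.load("wt.npy"); m=(abs(w[...,2]-.04)<.006)&(abs(w[...,0]-.442)<.09)&(abs(w[...,1]+.212)<.09)
print(m.sum(),cv2.minAreaRect((w[m][:,:2]*1000).astype(np.float32)),np.median(w[m][:,2]))
for n in("cap_plate","fence","magnet"): print(n,[(r["score"],np.array(r["at"])) for r in tip_of("wrist",n)[:2]])
E
```

```text
{'intrinsics': array([[432.8439,   0.    , 312.9542],
       [  0.    , 432.8439, 242.0356],
       [  0.    ,   0.    ,   1.    ]]), 'T_tool_cam': array([[-0.0007,  0.9625,  0.2712,  0.0782],
       [ 1.    ,  0.0006,  0.0006, -0.0001],
       [ 0.0004,  0.2712, -0.9625, -0.1698],
       [ 0.    ,  0.    ,  0.    ,  1.    ]])}
[[ 0.9405  0.3399 -0.    ]
 [ 0.3399 -0.9405 -0.0001]
 [-0.      0.0001 -1.    ]]
2.5833 [-0.0487 -0.6536] [0.6865 0.1395]
3.8667 [ 0.1298 -0.3828] [0.8663 0.4102]
5966 ((410.6937561035156, -221.5350341796875), (160.95901489257812, 117.3121109008789), 89.97532653808594) 0.03977777171430774
cap_plate []
fence [(0.83, array([ 0.6549,  0.0551, -0.0001]))]
magnet []
```

View pics/both.png

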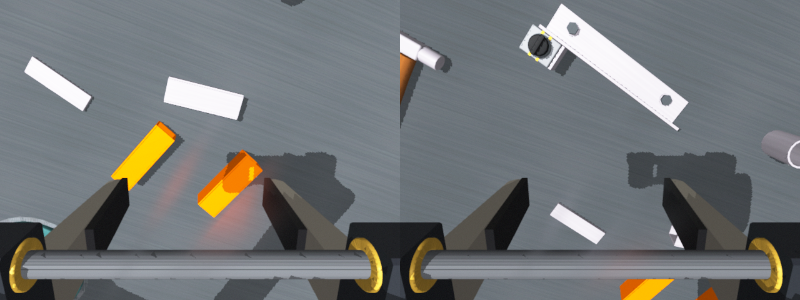

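In the left half the grey tube lies at (205,98) and is not orange, so the choice holds; the orange blocks are at (145,155) and (230,185). In the right half the fence runs from (555,15) to (680,125), with the magnet at (540,45). Next I fit both from depth.

```bash
python3 - <<'E'
from h import *
def comp(w,m,xy):
    n,l,st,_=cv2.connectedComponentsWithStats(m.astype(np.uint8))
    k=min((k for k in range(1,n) if st[k,4]>60),key=lambda k:np.linalg.norm(w[l==k][:,:2].mean(0)-xy)); return l==k
w=np.load("wt.npy"); m=comp(w,(abs(w[...,2]-.04)<.008),[.442,-.212]); P=w[m]
print("tube",len(P),cv2.minAreaRect((P[:,:2]*1000).astype(np.float32)),P[:,2].mean(),cv2.imread("pics/wt.png")[m].mean(0))
w=np.load("wf.npy")
near=(abs(w[...,0]-.655)<.13)&(abs(w[...,1]-.056)<.18)
m=near&(abs(w[...,2]-.05)<.003); P=w[m]; 
line=cv2.fitLine((P[:,:2]).astype(np.float32),cv2.DIST_HUBER,0,0.001,0.001).ravel(); print("fence top",len(P),line,P.mean(0))
d=line[:2]; d=d*np.sign(d[1]); n=np.array([d[1],-d[0]]); q=(P[:,:2]-line[2:])@np.c_[d,n]; q=q[abs(q[:,1])<.01]
print("along",np.percentile(q[:,0],[0,2,98,100]),"across",np.percentile(q[:,1],[0,5,50,95,100]))
# other heights, in the coordinates of the line
for lo,hi in((.003,.008),(.035,.042),(.042,.0465),(.06,.07)):
    Q=w[near&(w[...,2]>lo)&(w[...,2]<hi)]; q=(Q[:,:2]-line[2:])@np.c_[d,n]
    print(lo,len(q),np.percentile(q,[0,3,50,97,100],axis=0).T)
print(line[2:],d,n, np.nanmedian(w[near&(w[...,2]<.003)][:,2]))
cv2.imwrite("pics/mag.png",cv2.resize(cv2.imread("pics/wf.png")[0:240,150:470],(800,600),interpolation=cv2.INTER_NEAREST))
E
```

```text
tube 5079 ((443.54071044921875, -209.3170623779297), (40.06205749511719, 120.07989501953125), 6.024738788604736) 0.039758937120654085 [249.7084 246.4729 248.2737]
fence top 1745 [0.2755 0.9613 0.6647 0.0983] [0.6573 0.0787 0.0495]
along [-0.1703 -0.1639  0.0848  0.0891] across [-0.0099 -0.0015  0.0008  0.0031  0.0035]
0.003 10627 [[-0.1736 -0.1615 -0.0311  0.0829  0.0894]
 [-0.0842  0.0056  0.0263  0.047   0.1581]]
0.035 381 [[-0.1691 -0.11    0.0472  0.0885  0.0999]
 [-0.0423 -0.0417 -0.02   -0.0016 -0.0016]]
0.042 1317 [[-0.0966  0.05    0.0688  0.0984  0.0996]
 [-0.0423 -0.0412 -0.0203 -0.0025 -0.0016]]
0.06 534 [[ 0.0605  0.0635  0.074   0.0854  0.0882]
 [-0.0371 -0.0355 -0.022  -0.0087 -0.0072]]
[0.6647 0.0983] [0.2755 0.9613] [ 0.9613 -0.2755] -0.00016845306548082806
```

View pics/mag.png

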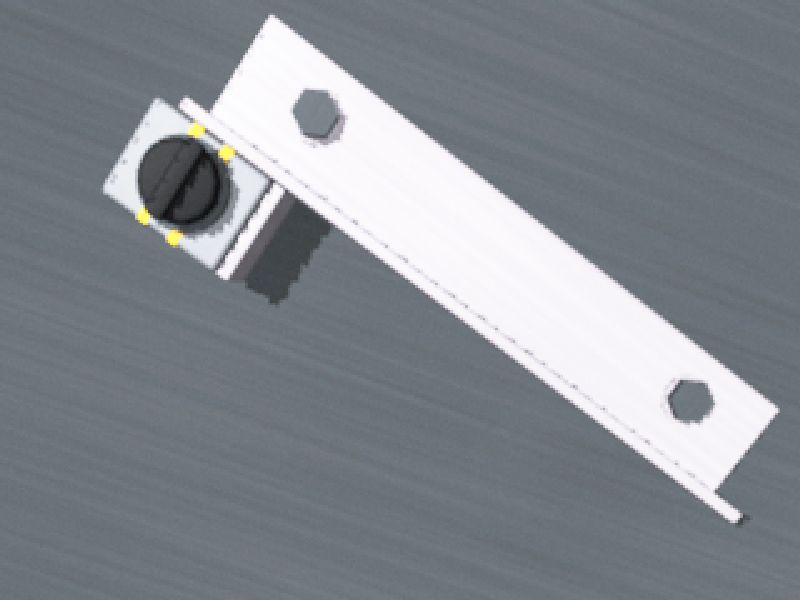

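The crop shows the magnet block with its knob at (180,180), the cap plate edge from (283,190) to (222,275), and the clear fence face running to (740,515). I refit the fence face robustly and get the plate face.

```bash
python3 - <<'E'
from h import *
w=np.load("wf.npy"); o=np.array([.6647,.0983]); d=np.array([.2755,.9613])
for it in range(4):
    n=np.array([d[1],-d[0]]); q=(w[...,:2]-o)@np.c_[d,n]
    m=(abs(w[...,2]-.05)<.002)&(abs(q[...,1])<(.006 if it else .012))&(q[...,0]>-.16)&(q[...,0]<.03)
    # centre across per 1cm bin
    b=np.arange(-.16,.03,.01); mid=[[x+.005,(np.percentile(v,3)+np.percentile(v,97))/2,np.ptp(v)] for x in b for v in [q[m&(q[...,0]>=x)&(q[...,0]<x+.01)][:,1]] if len(v)>5]
    mid=np.array(mid); s,c=np.polyfit(mid[:,0],mid[:,1],1); print(s,c,mid[:,2].mean())
    o=o+c*n; d=d+s*n; d/=np.linalg.norm(d)
n=np.array([d[1],-d[0]]); q=(w[...,:2]-o)@np.c_[d,n]
v=q[m][:,1]; print("across",np.percentile(v,[1,99]),"yaw",np.arctan2(n[1],n[0]))
face=o+n*np.percentile(v,1)
fm=(w[...,2]>.035)&(w[...,2]<.0415)&(abs(q[...,1]+.023)<.017)&(abs(q[...,0]-.045)<.03)
print("plate top",fm.sum(),np.percentile(q[fm][:,0],[0,5,50,95,100]),np.percentile(q[fm][:,1],[0,100]))
a=np.percentile(q[fm][:,0],2); M=face+d*a; print("magnet origin = plate free face at fence line",M, "cap", M-.0205*n,"d",d,"n",n)
E=q[(abs(w[...,2]-.05)<.002)&(abs(q[...,1])<.006)][:,0]; print("fence ends",E.min(),E.max(),"centre",o+d*(E.min()+E.max())/2)
np.savez("fit.npz",M=M,d=d,n=n)
E
```

```text
-0.00013970103405769142 0.0009014119087521118 0.004825923784990187
7.434224762341765e-07 8.067721775598002e-09 0.004825719774262064
-4.167978600097271e-09 -2.188450399112475e-11 0.004825720886611173
2.3367634708754263e-11 1.2265667087667477e-13 0.004825720880374824
across [-0.0024  0.0024] yaw -0.2789711255005805
plate top 262 [0.0441 0.0442 0.0468 0.0498 0.0579] [-0.0399 -0.006 ]
magnet origin = plate free face at fence line [0.6754 0.1411] cap [0.6557 0.1468] d [0.2754 0.9613] n [ 0.9613 -0.2754]
fence ends -0.1702562236213031 0.08908847058340003 centre [0.6544 0.059 ]
```

```bash
cat >> h.py <<'E'
import os
if os.path.exists("fit.npz"):
    F=np.load("fit.npz"); M,d,n=F["M"],F["d"],F["n"]
def at(fn,fd,z): return np.r_[M+fn*n+fd*d,z]   # point in fence axes, from the plate/face corner
A=np.arctan2(n[1],n[0]); RP=down(A-np.pi/2)      # push: tool y along -d
n3=np.r_[n,0]; D3=(n3-[0,0,1])/2**.5
Y3=-np.r_[d,0]; RD=np.c_[np.cross(Y3,D3),Y3,D3]  # diagonal, tilted 45 deg
E
python3 - <<'E'
from h import *
C=np.array([.4435,-.2093]); a=np.radians(6.02); G=down(a)
w=np.load("wt.npy"); q=(w[...,:2]-C)@np.c_[G[:2,1],G[:2,0]]
o=(w[...,2]>.012)&(abs(q[...,0])>.028)&(abs(q[...,0])<.07)&(abs(q[...,1])<.03)
print("obstacles in finger lane",o.sum(),q[o][:8])
for nm,p,R in(("g",[*C,.008],G),("pl",at(-.075,-.066,.009),down(A)),("pu",at(-.05,-.066,.012),RP),("end",at(-.02,-.145,.012),RP),("di",at(-.04,-.06,.04),RD),("di2",at(-.1,-.06,.10),RD)):
    j=solver.inverse_kinematics(p,R); print(nm,None if j is None else np.array(j))
if o.sum()<5:
    env.reach([*C,.12],G); env.movel([*C,.008]); effector.grasp(30); s=env.sense(); print("grip",s["gripper_width"],s["grasp_force"])
    env.movel([*C,.10]); s=env.sense(); print(s["t"],s["gripper_width"],s["wrist_force"])
E
```

```text
obstacles in finger lane 14 [[-0.0283  0.03  ]
 [-0.028   0.0274]
 [-0.0287  0.0296]
 [-0.0286  0.0294]
 [-0.0281  0.0292]
 [-0.029   0.029 ]
 [-0.0288  0.0285]
 [-0.0287  0.0283]]
g [ 0.7783  0.6002 -0.4948  2.0867  0.5162  0.5745  0.0199]
pl [ 0.1596  0.7227 -0.511   1.8372  0.5148  0.7167 -0.9206]
pu [ 0.0436  0.7045 -0.3337  1.788   0.3335  0.7048 -2.3224]
end [ 0.1642  0.7008 -0.3108  1.7884  0.3109  0.7005 -2.1672]
di [-0.9969  0.7338  0.6487  2.2914  2.66    0.3547  1.1894]
di2 [-1.2879  0.6039  0.8764  2.4023  2.5267  0.249   1.2968]
```

The 14 points all sit about 28 mm to the side of the grasp, beyond the 10 mm half width of the finger, so I can grasp.

```bash
python3 - <<'E'
from h import *
C=np.array([.4435,-.2093]); G=down(np.radians(6.02))
env.reach([*C,.12],G); env.movel([*C,.008]); effector.grasp(30); s=env.sense(); print("grip",s["gripper_width"],s["grasp_force"])
env.movel([*C,.10]); s=env.sense(); print(s["t"],s["gripper_width"],s["wrist_force"])
if .036<s["gripper_width"]<.044:
    env.reach(at(-.075,-.066,.10),down(A)); env.movel(at(-.075,-.066,.010)); s=env.sense(); print(s["wrist_force"],s["ee_pos"])
    env.movel(at(-.075,-.066,.0082),rate=.03); s=env.sense(); print(s["wrist_force"],s["ee_pos"])
    effector.release(); env.movel(at(-.075,-.066,.15)); 
print(env.sense()["t"])
for t in(25,35,45):
  for sg in(1,-1):
    t_=np.radians(t); z=n3*np.sin(t_)-np.array([0,0,np.cos(t_)]); Y=sg*np.r_[d,0]; 
    for nm,Rx in(("yd",np.c_[np.cross(Y,z),Y,z]),("yn",np.c_[Y,np.cross(z,Y),z])):
      print(t,sg,nm,[None if (j:=solver.inverse_kinematics(p,Rx)) is None else np.round(j,2).tolist() for p in (at(-.04,-.06,.04),at(-.09,-.06,.09))])
E
```

```text
grip 0.039734826560003635 30.00004470348358
8.0417 0.039602231579859815 [-0.0954 -0.5623 -4.3928]
[-1.1366  0.4325 -3.3691] [0.5856 0.098  0.0102]
[-0.6121 -0.7973 -3.8363] [0.5854 0.0983 0.0085]
12.2917
25 1 yd [[0.05, 0.61, -0.48, 2.06, 1.33, 0.51, -0.2], [0.09, 0.48, -0.58, 2.13, 1.2, 0.56, -0.14]]
25 1 yn [[-0.39, 0.55, 0.07, 2.09, 0.96, 0.25, -1.52], [-0.32, 0.41, -0.09, 2.16, 0.94, 0.37, -1.53]]
25 -1 yd [[-0.64, 0.57, 0.38, 2.1, 0.35, 0.15, -2.54], [-0.7, 0.41, 0.36, 2.18, 0.51, 0.25, -2.72]]
25 -1 yn [[0.29, 0.72, -0.79, 2.04, 1.47, 0.71, 1.33], [0.34, 0.6, -0.9, 2.12, 1.35, 0.74, 1.36]]
35 1 yd [[-0.13, 0.59, -0.31, 2.16, 1.8, 0.53, -0.75], [-0.11, 0.46, -0.42, 2.24, 1.62, 0.57, -0.63]]
35 1 yn [[-0.53, 0.57, 0.16, 2.19, 1.89, 0.3, -2.52], [-0.88, 0.45, 0.48, 2.29, 1.6, 0.21, -2.32]]
35 -1 yd [[-0.73, 0.6, 0.4, 2.2, 2.07, 0.19, 1.95], [-0.84, 0.44, 0.43, 2.29, 1.6, 0.23, 2.4]]
35 -1 yn [[0.15, 0.68, -0.66, 2.15, 1.81, 0.72, 0.93], [0.17, 0.55, -0.76, 2.23, 1.67, 0.74, 0.98]]
45 1 yd [[-0.28, 0.63, -0.21, 2.25, 2.12, 0.71, -1.15], [-0.28, 0.49, -0.3, 2.33, 1.95, 0.72, -1.04]]
45 1 yn [[-0.37, 0.62, -0.1, 2.25, 2.14, 0.66, -2.77], [-0.55, 0.47, 0.01, 2.35, 1.99, 0.6, -2.72]]
45 -1 yd [[-0.81, 0.66, 0.42, 2.28, 2.39, 0.44, 1.53], [-1.09, 0.55, 0.64, 2.38, 2.27, 0.35, 1.59]]
45 -1 yn [[0.0, 0.7, -0.54, 2.23, 2.08, 0.87, 0.59], [0.01, 0.57, -0.64, 2.31, 1.94, 0.88, 0.64]]
```

```bash
sed -i 's/^Y3=-np/Y3=np/' h.py; cat >> h.py <<'E'
def feel(a,b,z,lim,step=.001,rate=.03,axis=n):
    """step from a to b (fence coords) until push along axis reaches lim"""
    a,b=np.array(a),np.array(b); k=max(1,int(np.ceil(np.linalg.norm(b-a)/step)))
    f0=np.array(env.sense()["wrist_force"])[:2]@axis
    for i in range(1,k+1):
        env.movel(at(*(a+(b-a)*i/k),z),rate=rate)
        s=env.sense(); f=f0-np.array(s["wrist_force"])[:2]@axis
        if f>lim: break
    e=(np.array(s["ee_pos"])[:2]-M); print("at",a+(b-a)*i/k,"real",e@n,e@d,"push",f,"t",s["t"]); return a+(b-a)*i/k
E
python3 - <<'E'
from h import *
effector.grasp(10); print(env.sense()["gripper_width"],env.sense()["t"])
env.reach(at(-.13,-.066,.08),RP); env.movel(at(-.13,-.066,.012))
env.movel(at(-.11,-.066,.012)); print(env.sense()["wrist_force"])
env.movel(at(-.058,-.066,.012),rate=.05); print(env.sense()["wrist_force"],env.sense()["t"])
p=feel((-.058,-.066),(-.044,-.066),.012,8)
env.movel(at(-.12,-.066,.012)); env.movel(at(-.12,-.066,.25))
pic,w=wrist("w2"); q=(w[...,:2]-M)@np.c_[n,d]
m=(abs(w[...,2]-.039)<.004)&(q[...,0]>-.08)&(q[...,0]<-.004)&(q[...,1]<.003)&(q[...,1]>-.2)
print(m.sum(),cv2.minAreaRect((q[m]*1000).astype(np.float32)),env.sense()["t"])
E
```

```text
0.0004557724961507845 13.6333
[-0.8738 -0.4067  0.1472]
[ 0.3517 -1.5579 -0.2116] 17.025
at [-0.0477 -0.066 ] real -0.05073239258699637 -0.06619951850106735 push 9.40697311322143 t 19.775
6812 ((-22.015911102294922, -61.65406799316406), (129.2483367919922, 35.58339309692383), 89.97097778320312) 22.1917
```

View pics/w2.png

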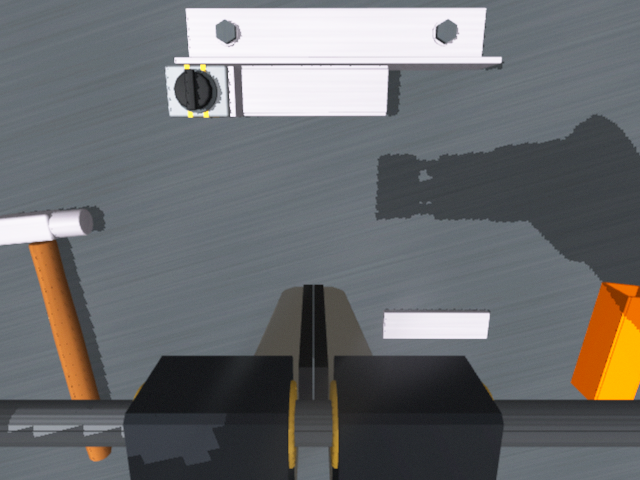

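The tube at (315,90) lies flush along the fence, with a gap of about 6 mm to the plate at (238,90). The hammer and flat bar have not moved. Now I push its free end towards the plate.

```bash
python3 - <<'E'
from h import *
env.reach(at(-.02,-.165,.12),RP); env.movel(at(-.02,-.165,.014))
p=feel((-.02,-.165),(-.02,-.120),.014,9,step=.0015,rate=.04,axis=d)
env.movel(at(-.02,-.165,.014)); env.movel(at(-.02,-.165,.06));
env.reach(at(-.12,-.066,.25),RP)
pic,w=wrist("w3"); q=(w[...,:2]-M)@np.c_[n,d]
m=(abs(w[...,2]-.039)<.004)&(q[...,0]>-.08)&(q[...,0]<-.004)&(q[...,1]<.003)&(q[...,1]>-.2)
print(m.sum(),cv2.minAreaRect((q[m]*1000).astype(np.float32)),np.percentile(q[m],[1,99],axis=0),env.sense()["t"])
cv2.imwrite("pics/w3c.png",cv2.resize(pic[0:160,140:540,::-1],(800,320)))
E
```

```text
at [-0.02   -0.1316] real -0.02003800096850922 -0.13601703069208404 push 9.609826196185582 t 29.5917
6759 ((-21.76498794555664, -58.448448181152344), (35.981876373291016, 122.74729919433594), 0.26629409193992615) [[-0.0394 -0.1184]
 [-0.0041  0.0017]] 31.4167
```

View pics/w3c.png

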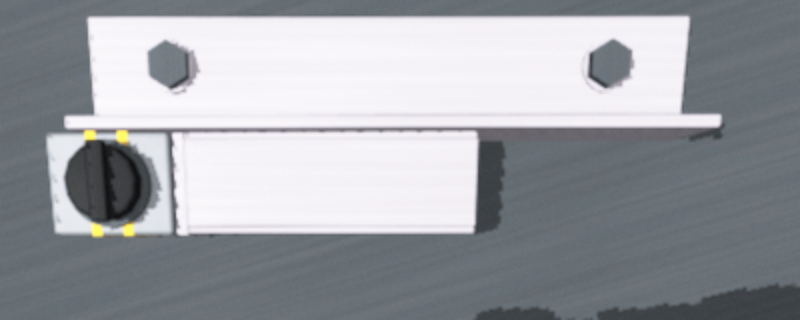

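The tube's end now meets the plate at (183,185) and its side lies along the fence. Next is the diagonal push at 45° on its top front edge, aimed through the tube centre.

```bash
python3 - <<'E'
from h import *
c=-.0585; P=lambda s: at(-.04,c,.04)+s*D3   # s: travel beyond nominal edge contact
env.reach(P(-.06),RD); env.pause(.2); f0=np.array(env.sense()["wrist_force"]); print("f0",f0,env.sense()["t"])
env.movel(P(-.008),rate=.1)
s=-.008
while s<.016:
    s+=.001; env.movel(P(s),rate=.03); S=env.sense(); f=f0-np.array(S["wrist_force"])
    v=np.array([f[:2]@n,f[:2]@d,f[2],f@D3])
    if v[3]>2: print(round(s,4),v,S["t"])
    if v[3]>18.5 or S["t"]>43: break
np.save("push.npy",np.r_[s,f0]); e=np.array(S["ee_pos"])-at(-.04,c,.04); print("dev",e[:2]@n,e[:2]@d,e[2],S["t"])
E
```

```text
f0 [ 0.0303 -0.0359  0.6139] 33.2917
0.0 [ 4.0669  1.0637 -3.2309  5.1603] 35.9583
0.001 [  9.2534   1.9362 -10.7707  14.1592] 36.2083
0.002 [ 16.1288   3.1579 -16.8348  23.3088] 36.4583
dev 0.00014468345840293825 8.189648234217628e-05 -0.0002837319946571784 36.4583
```

```bash
python3 - <<'E'
from h import *
L=np.load("push.npy"); s,f0=L[0],L[1:]; P=lambda s: at(-.04,-.0585,.04)+s*D3
def f():
    v=f0-np.array(env.sense()["wrist_force"]); return np.array([v[:2]@n,v[:2]@d,v[2],v@D3])
env.pause(.4); print(f())
if not 18.5<f()[3]<21.5:
    s+=(20-f()[3])/9000; env.movel(P(s),rate=.02); env.pause(.5); print(s,f())
p,_=viewer.read_camera("side"); cv2.imwrite("pics/fin.png",np.hstack([cv2.resize(p[140:300,160:360,::-1],(400,320)),cv2.resize(viewer.read_camera("scene")[0][200:360,180:380,::-1],(400,320))]))
for cam in("side","scene"):
    print(cam,[(r["score"],np.array(r["at"])) for r in tip_of(cam,"tube")[:3]],at(-.02,-.06,0))
print(f(),env.sense()["t"])
E
```

```text
[ 15.6872   3.0448 -17.9135  23.7593]
0.001582302003648332 [ 13.2035   3.945  -14.2822  19.4353]
side [(0.71, array([ 0.3128, -0.3034,  0.0011])), (0.68, array([ 0.3141, -0.1475, -0.0019])), (0.58, array([ 0.6361,  0.0887, -0.0003]))] [0.6397 0.089  0.    ]
scene [(0.89, array([ 0.3144, -0.1514, -0.0008])), (0.61, array([0.6374, 0.0903, 0.005 ]))] [0.6397 0.089  0.    ]
[ 12.8562   2.8048 -14.8017  19.5571] 37.8083
```

View pics/fin.png

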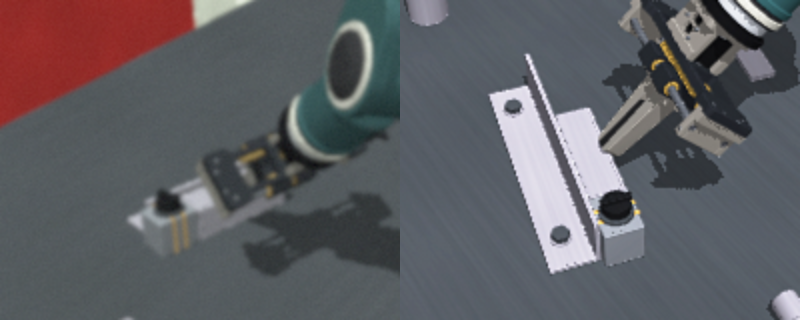

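The fingertips press on the tube's top front edge at (610,145) in the right half, and the tube lies along the fence and against the magnet's plate at (615,195). The push is steady at 19.5 N, with 13 N into the fence and 15 N down. I hand the job in while holding it.

```bash
python3 -c "
from station import workorder; print(workorder.finish_job())"
```

```text
the job is handed in; nothing more can be done
None
```

The tube lies along the fence with its end butted against the cap plate, and I handed the job in at about 38 s with the arm still holding a diagonal push of about 19.5 N on it; the hammer, pipe stub and flat bar were not touched.

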